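# Fit the coarse sleeve on the edge sander

## Robot

A 7-joint arm with a two-finger parallel gripper is mounted at the origin on the work surface. World frame = base frame: x ahead of the robot, y to its left, z up, the work surface at z = 0. Lengths are in mm, angles in rad, forces in N, time in s.
With the tool pointing down it reaches from about 425 to 875 mm from the base axis. Payload 4.7 kg.
Tool frame: the origin (TCP) lies midway between the tips of the shut fingers; the grasp point (between the pads) lies 19 mm behind it; z points along the fingers, y is the line along which they close (so a half turn about z gives the same grasp; the last joint's range is limited). The gripper opens to 85 mm and grips with 20 to 120 N. Pads are 22 mm wide; open, the fingers measure 114 mm over their backs; the gripper's body (76 mm by 85 mm) begins 54 mm behind the grasp point. The pads swing forward as they close: fully open they stand 13 mm farther back than shut.
Start: joints at [-1.114, 0.321, -0.07, 1.45, 0.023, 1.371, -0.057], TCP at [278.534, 587.319, 231.349] pointing down, gripper open.
Joint ranges: [-2.86, 2.86], [-0.3, 2.09], [-1.38, 1.24], [0.06, 2.45], [-1.56, 4.7], [0.09, 2.05], [-2.69, 2.69]. Speed limits (rad/s): [2.57, 2.57, 3.14, 3.14, 3.14, 3.14, 3.14].

## Interface

Orientations are given as a unit quaternion [w, x, y, z].
In Python, from plant import r gives the robot as it stands.
- The arm moves only by the shell command python3 -m handwheel 'ROWS' [OPENING] [FORCE]. ROWS is JSON, a list of rows, each an object of numbers: "x", "y", "z": the shift along the tool's x, y, z normalised to -1 to 1, where 1 is 20 mm; "rx", "ry", "rz": the turn, a rotation vector about the tool's x, y, z normalised to -1 to 1, where 1 is 0.12 rad. In form: [{"x": .., "y": .., "z": .., "rx": .., "ry": .., "rz": ..}, ...]. A call has 1 to 10 rows; each row shifts and turns the commanded pose from where the row before left it, along the tool's axes as they then stand; what a row does not reach is not made up. A row lasts 1/12 s, in which the tool goes at most 41.7 mm and 7.16 degrees, less where a joint would pass 70% of its speed; a pose out of reach is approached as far as the arm can. A call with a number of a shift or a turn outside -1 to 1 is refused whole. A call with a gripper value outside its range is refused whole. OPENING is the gripper's target within -1 to 1 (shut at 1, half-way at 0, fully open at -1), set as the call begins (- or left out, the last holds). The fingers move at their own pace and stop on an object; FORCE is the grip in N (left out, the last holds). Time passes only in rows, so rows that do not move let the fingers close. It gives the time, the measured TCP pose, the force, the opening and the grip force at its end, in the units of the state.
- r.sense(): the state, without advancing time (a new reading comes with each control period).
- r.camera(name): name is "scene" or "top"; returns the picture (420x560x3 uint8, red, green, blue); there is no depth.
- r.calibration(name): a dict with "fx", "fy", "cx", "cy" (pixels), "R" (3x3) and "t" (3): a world point X has camera coordinates R X + t. Camera axes: x right, y down, z forward; pixel columns grow to the right and rows downward; lengths in mm; the calibration is good to about 2 mm. A picture is of the moment at which its call begins. calibration takes no time and is no camera call.
- r.sign_off(): hands the job in; it is judged then, once.
The state is a dict: "time_s": time; "joint_positions": joint angles; "joint_vel": joint speeds; "effort": joint torques, N m; "tool_pos": TCP position; "tcp_rot": TCP orientation; "force": force on the tool from outside, world axes, zero at the start; "wrist_torque": the same for the moment, N m; "opening": finger opening in mm; "finger_force": force on a finger pad.
Only numpy, scipy, OpenCV 4.12 (cv2) and the standard library are available. Lean on these libraries where they do the work, as an engineer would, in place of code of your own. Each camera call takes 0.05 s, during which the arm holds its last target. There are 200 camera calls.

## Task

The shoe-edge sander's spindle is bare. Pick up the orange sanding sleeve, slide it over the upright spindle and lower it until it sits fully home on the steel flange, then let go; do not just drop it down the spindle. Leave the blue and the white sleeves standing where they are.

Things in the scene. Friction and masses are not known exactly. Their poses are not given: they have to be found in the camera images.
- orange_sleeve: the orange sanding sleeve to be fitted: a rigid plain tube standing upright on the bench, 52 mm outside diameter, 32 mm bore right through (10 mm wall), 60 mm tall, about 90 g. Origin at the centre of its underside, z along the bore, up. It is the same all the way round, so it can be gripped across its outside at any yaw.
- blue_sleeve: a blue sleeve of the same shape and size, standing on the bench; not wanted now, stays where it is. Origin at the centre of its underside, z up.
- white_sleeve: a white sleeve of the same shape and size, standing on the bench; not wanted now, stays where it is. Origin at the centre of its underside, z up.
- flange (a point): on the sander (low green box, grey motor across its rear): point on the upright spindle's axis on its round steel flange's top face, 66 mm above the bench; z up, x towards the motor. Fixed spindle: 18 mm thick up to 58 mm above the flange, then a cone to 6 mm at 70 mm. Flange 68 mm wide; box top 6 mm below it, 130 mm wide. Motor starts 83 mm from the axis, its top 36 mm above the flange.
Things that resemble listed ones, but are neither listed nor needed, are in the scene too. Leave any pink or turquoise look-alike of the orange_sleeve alone.

How it is judged:
By the outcome, as a careful person would: the job done as asked, in the order asked, and still so for the second after the job is handed in, with the robot touching nothing.
It also fails if it takes over 38 s, if anything falls off the work surface, if the arm or the gripper's body presses on something with over 40 N, if the wrist force passes 120 N, or if a joint passes its speed limit or range.

## Working session

There is one attempt and no reset: what is moved stays moved. The work goes in short steps, Python scripts to look and compute and a shell command to move; the robot and the scene stay as the last step left them, time stands still between calls to the robot, and variables do not carry over. Pictures are saved under pics/ and viewed, at most 10 in all, crops included, and the job is handed in when it is done.

```bash
mkdir -p pics; python3 - <<'E'
from plant import r
import cv2,numpy as np
for n in("scene","top"):
    cv2.imwrite(f"pics/{n}0.png",r.camera(n)[:,:,::-1]); c=r.calibration(n); print(n,{k:np.round(v,3).tolist() for k,v in c.items()})
s=r.sense();print(s["time_s"],s["tool_pos"],s["tcp_rot"],s["opening"],s["force"])
E
```

```text
scene {'fx': 464.768, 'fy': 464.768, 'cx': 282.42, 'cy': 205.766, 'R': [[-0.227, 0.974, 0.022], [0.604, 0.158, -0.781], [-0.764, -0.164, -0.624]], 't': [183.776, -245.382, 1540.892]}
top {'fx': 471.661, 'fy': 471.661, 'cx': 275.91, 'cy': 210.738, 'R': [[0.011, -1.0, -0.005], [-0.983, -0.01, -0.184], [0.183, 0.006, -0.983]], 't': [-43.827, 536.137, 959.367]}
0.1 [278.3388899  586.86163162 230.33143427] [-1.45473225e-04  2.19575051e-01  9.75595229e-01 -8.51442279e-04] 85.37997822031187 [ 0.73273318  0.00281422 -0.56460791]
```

View pics/scene0.png

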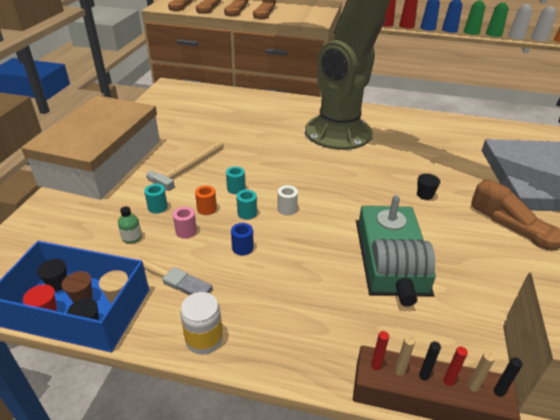

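View pics/top0.png

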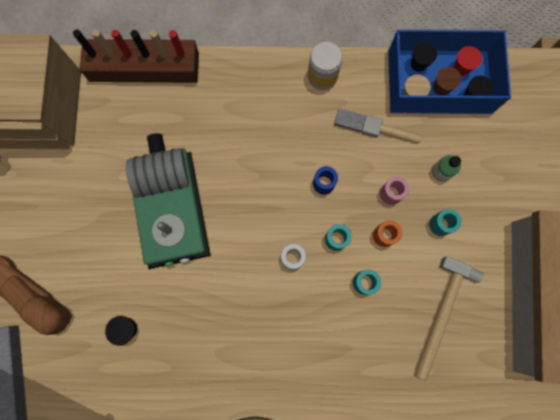

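Candidates in the top view:
- **Orange sleeve:** (388,233), which is (206,200) in the scene view.
- **Pink:** (396,190).
- **Turquoise:** (446,222), (338,237) and (368,282).
- **Red jar in the tray:** (469,59).
- **Blue and white sleeves:** (325,180) and (293,257).

I choose the orange tube at (388,233). Next I'll check it in a crop and measure positions.

```bash
cat >h.py <<'E'
import cv2,numpy as np
from plant import r
from scipy.optimize import least_squares
C={n:r.calibration(n) for n in("scene","top")}
def proj(n,P):
    c=C[n];q=np.atleast_2d(P)@np.array(c["R"]).T+np.array(c["t"])
    return np.c_[c["fx"]*q[:,0]/q[:,2]+c["cx"],c["fy"]*q[:,1]/q[:,2]+c["cy"]]
def back(n,uv,z):
    c=C[n];R=np.array(c["R"]);o=-R.T@np.array(c["t"])
    d=R.T@np.array([(uv[0]-c["cx"])/c["fx"],(uv[1]-c["cy"])/c["fy"],1]);return (o+d*(z-o[2])/d[2])[:2]
a=np.linspace(0,2*np.pi,60,endpoint=False)
def ring(x,y,z,rad): return np.c_[x+rad*np.cos(a),y+rad*np.sin(a),0*a+z]
def cen(pts):
    m=cv2.moments(cv2.convexHull(pts.astype(np.float32)));return np.array([m["m10"],m["m01"]])/m["m00"],m["m00"]
def sleeve(n,img,uv,z0=0,win=22,tol=None,hue=None):
    hsv=cv2.cvtColor(img,cv2.COLOR_RGB2HSV);h=hsv[:,:,0].astype(int)
    m=((abs((h-hue+90)%180-90)<tol)&(hsv[:,:,1]>130)).astype(np.uint8)
    w=np.zeros_like(m);cv2.circle(w,tuple(map(int,uv)),win,1,-1);m*=w
    k,l,st,_=cv2.connectedComponentsWithStats(m);i=1+np.argmax(st[1:,4])
    pts=np.argwhere(l==i)[:,::-1];t,A=cen(pts)
    f=lambda p:cen(np.r_[proj(n,ring(*p,z0,26)),proj(n,ring(*p,z0+60,26))])[0]-t
    p=least_squares(f,back(n,t,z0+30)).x
    return p,A,cen(np.r_[proj(n,ring(*p,z0,26)),proj(n,ring(*p,z0+60,26))])[1]
E
python3 - <<'E'
from h import *
I={n:cv2.imread(f"pics/{n}0.png")[:,:,::-1].copy() for n in C}
for nm,n,uv,h in[("orange","top",(388,233),8),("orange","scene",(206,200),8),("teal","top",(446,222),90),("teal","top",(338,237),90),("teal","top",(368,282),90),("pink","top",(396,190),168),("blue","top",(325,180),115)]:
    try:print(nm,n,*[np.round(v,1) for v in sleeve(n,I[n],uv,hue=h,tol=12 if h!=168 else 10)])
    except Exception as e:print(nm,e,cv2.cvtColor(I[n],cv2.COLOR_RGB2HSV)[uv[1]-10:uv[1]+10:4,uv[0]])
print("white",back("top",(293,257),60),"flange",back("top",(168,230),66))
A=cv2.resize(I["top"][205:260,345:455],None,fx=5,fy=5,interpolation=3)
B=cv2.resize(I["top"][130:270,120:220],None,fx=4,fy=4,interpolation=3)
D=cv2.resize(I["scene"][190:245,350:440],None,fx=4,fy=4,interpolation=3)
out=np.zeros((600,800,3),np.uint8);out[:275,:395]=A[:,20:415];out[:560,400:800]=B;out[300:520,:360]=D
cv2.imwrite("pics/crop1.png",out[:,:,::-1])
E
```

```text
orange top [ 492.5 -277.8] 572.5 632.5
orange scene [ 491.8 -277.1] 557.0 580.5
teal top [ 518.1 -403.5] 520.5 705.1
teal top [ 482.6 -171.1] 415.5 575.4
teal top [ 388.3 -230.9] 445.0 611.8
pink attempt to get argmax of an empty sequence [[172  84 140]
 [174 110  81]
 [  1  93  85]
 [ 17 103 114]
 [171  74 166]]
blue top [ 609.6 -144.9] 446.0 595.1
white [437.17434958 -74.88106807] flange [490.2903017  186.70535701]
```

View pics/crop1.png

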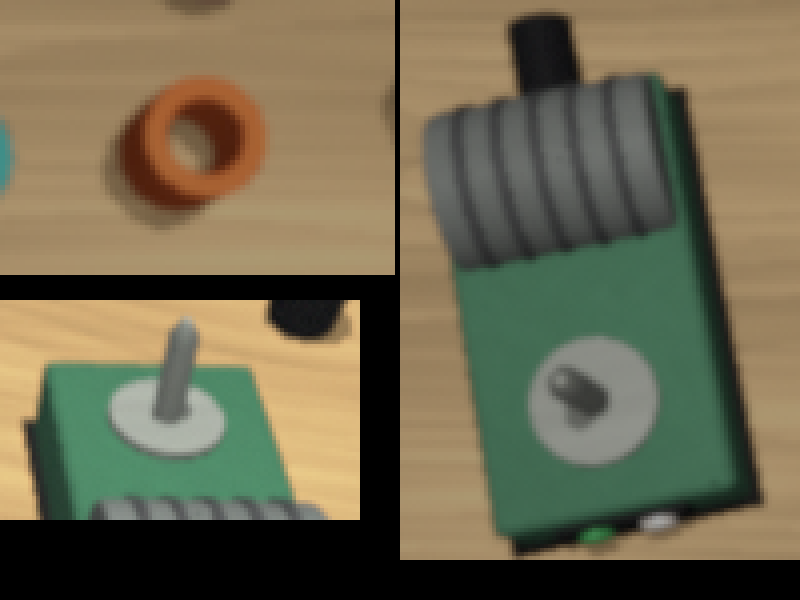

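The crop shows a plain orange open tube with its rim centre at top pixel (386,232), so the choice is right. It also shows the spindle on its round flange at about (168,230), with the motor up-image. I'll refine the flange position and start the transit.

```bash
cat >>h.py <<'E'
from scipy.spatial.transform import Rotation as Ro
def go(x,y,z):
    s=r.sense();M=Ro.from_quat(s["tcp_rot"],scalar_first=True).as_matrix()
    d=M.T@(np.array([x,y,z])-s["tool_pos"]);return np.round(d/20,2)
E
python3 - <<'E'
from h import *
I={n:cv2.imread(f"pics/{n}0.png")[:,:,::-1].copy() for n in C}
for n,uv in(("top",(168,230)),("scene",(392,219))):
    h=cv2.cvtColor(I[n],cv2.COLOR_RGB2HSV);m=((h[:,:,1]<60)).astype(np.uint8)
    w=np.zeros_like(m);cv2.circle(w,uv,19,1,-1)
    if n=="scene": w[:207]=0
    m*=w;k,l,st,_=cv2.connectedComponentsWithStats(m);i=1+np.argmax(st[1:,4]);p=np.argwhere(l==i)[:,::-1]
    t,A=cen(p);f=lambda q:cen(proj(n,ring(*q,66,34)))[0]-t
    q=least_squares(f,back(n,t,66)).x;print(n,t,A,cen(proj(n,ring(*q,66,34)))[1],q)
print("tip",back("top",(160.3,225),136),back("scene",(396.3,195.3),136))
E
python3 -m handwheel '[{"x":-1,"y":-0.75},{"x":-1,"y":-0.75},{"x":-1,"y":-0.75},{"x":-1,"y":-0.75},{"x":-1,"y":-0.75},{"x":-1,"y":-0.75},{"x":-1,"y":-0.75},{"x":-1,"y":-0.75},{"x":-1,"y":-0.75},{"x":-1,"y":-0.75}]' -1 40
python3 -c "
from h import *
s=r.sense();print(s['joint_positions'],go(480,200,230),go(492,-277,150))"
```

```text
top [168.0408487  229.93476105] 840.5 821.2105501234764 [490.6435468  186.63475265]
scene [391.39025222 218.32140423] 489.0 418.6987909844611 [490.45807119 187.310837  ]
tip [489.97886032 185.59220018] [493.929782   186.91925728]
[-1.11391604  0.32176043 -0.07007005  1.45154068  0.02259242  1.37080559
 -0.05688977] [-17.4  -13.16   0.04] [-28.16 -34.44   4.08]invalid input
```

```bash
python3 -m handwheel '[{"x":-1,"y":-0.75,"z":0,"rx":0,"ry":0,"rz":0},{"x":-1,"y":-0.75,"z":0,"rx":0,"ry":0,"rz":0},{"x":-1,"y":-0.75,"z":0,"rx":0,"ry":0,"rz":0},{"x":-1,"y":-0.75,"z":0,"rx":0,"ry":0,"rz":0},{"x":-1,"y":-0.75,"z":0,"rx":0,"ry":0,"rz":0},{"x":-1,"y":-0.75,"z":0,"rx":0,"ry":0,"rz":0},{"x":-1,"y":-0.75,"z":0,"rx":0,"ry":0,"rz":0},{"x":-1,"y":-0.75,"z":0,"rx":0,"ry":0,"rz":0},{"x":-1,"y":-0.75,"z":0,"rx":0,"ry":0,"rz":0},{"x":-1,"y":-0.75,"z":0,"rx":0,"ry":0,"rz":0}]' -1 40
python3 -c "
from h import *
s=r.sense();print(s['joint_positions'],go(480,200,230),go(492,-277,150))"
```

```text
time_s: 0.93
tool_pos: [395.2, 364.7, 231.0]
tcp_rot: [-0.0, 0.22, 0.976, -0.0]
force: [0.8, 0.0, 0.1]
opening: 85.5
finger_force: 0.0
[-0.85802551  0.08305563  0.06721776  1.73373542 -0.00578266  1.32556852
  0.33835561] [-7.36 -5.63  0.05] [-18.12 -26.92   4.06]
```

```bash
python3 -m handwheel '[{"x":-0.9,"y":-1,"z":0,"rx":0,"ry":0,"rz":0},{"x":-0.9,"y":-1,"z":0,"rx":0,"ry":0,"rz":0},{"x":-0.9,"y":-1,"z":0,"rx":0,"ry":0,"rz":0},{"x":-0.9,"y":-1,"z":0,"rx":0,"ry":0,"rz":0},{"x":-0.9,"y":-1,"z":0,"rx":0,"ry":0,"rz":0},{"x":-0.9,"y":-1,"z":0,"rx":0,"ry":0,"rz":0},{"x":-0.9,"y":-1,"z":0,"rx":0,"ry":0,"rz":0},{"x":-0.9,"y":-1,"z":0,"rx":0,"ry":0,"rz":0},{"x":-0.9,"y":-1,"z":0,"rx":0,"ry":0,"rz":0},{"x":-0.9,"y":-1,"z":0,"rx":0,"ry":0,"rz":0}]'
python3 -m handwheel '[{"x":-0.7,"y":-1,"z":0,"rx":0,"ry":0,"rz":0},{"x":-0.7,"y":-1,"z":0,"rx":0,"ry":0,"rz":0},{"x":-0.7,"y":-1,"z":0,"rx":0,"ry":0,"rz":0},{"x":-0.7,"y":-1,"z":0,"rx":0,"ry":0,"rz":0},{"x":-0.7,"y":-1,"z":0,"rx":0,"ry":0,"rz":0},{"x":-0.7,"y":-1,"z":0,"rx":0,"ry":0,"rz":0},{"x":-0.7,"y":-1,"z":0,"rx":0,"ry":0,"rz":0},{"x":-0.7,"y":-1,"z":0,"rx":0,"ry":0,"rz":0},{"x":-0.7,"y":-1,"z":0,"rx":0,"ry":0,"rz":0},{"x":-0.7,"y":-1,"z":0,"rx":0,"ry":0,"rz":0}]'
python3 -c "
from h import *
s=r.sense();print(s['joint_positions'],go(492,-277.4,120))"
```

```text
time_s: 1.77
tool_pos: [471.8, 106.8, 231.0]
tcp_rot: [-0.0, 0.22, 0.976, -0.0]
force: [-0.7, 0.9, 0.8]
opening: 85.4
finger_force: 0.0
time_s: 2.6
tool_pos: [512.5, -133.5, 231.0]
tcp_rot: [-0.0, 0.22, 0.976, 0.0]
force: [0.2, -0.5, -0.2]
opening: 85.5
finger_force: 0.0
[-0.3527732   0.06052607  0.58488875  1.7682296  -0.03463863  1.3234629
  1.36789593] [-2.16 -6.94  5.55]
```

```bash
python3 -m handwheel '[{"x":-0.27,"y":-0.87,"z":0.7,"rx":0,"ry":0,"rz":0},{"x":-0.27,"y":-0.87,"z":0.7,"rx":0,"ry":0,"rz":0},{"x":-0.27,"y":-0.87,"z":0.7,"rx":0,"ry":0,"rz":0},{"x":-0.27,"y":-0.87,"z":0.7,"rx":0,"ry":0,"rz":0},{"x":-0.27,"y":-0.87,"z":0.7,"rx":0,"ry":0,"rz":0},{"x":-0.27,"y":-0.87,"z":0.7,"rx":0,"ry":0,"rz":0},{"x":-0.27,"y":-0.87,"z":0.7,"rx":0,"ry":0,"rz":0},{"x":-0.27,"y":-0.87,"z":0.6,"rx":0,"ry":0,"rz":0},{"x":0,"y":0,"z":0,"rx":0,"ry":0,"rz":0},{"x":0,"y":0,"z":0,"rx":0,"ry":0,"rz":0}]'
python3 - <<'E'
from h import *
s=r.sense();print(s['joint_positions'],go(492,-277.4,20))
a=r.camera("top");b=r.camera("scene")
out=np.vstack([cv2.resize(a[150:300,300:500],None,fx=2,fy=2),cv2.resize(b[90:240,120:320],None,fx=2,fy=2)])
cv2.imwrite("pics/over.png",out[:,:,::-1])
E
```

```text
time_s: 3.43
tool_pos: [490.9, -277.4, 120.4]
tcp_rot: [-0.001, 0.221, 0.975, -0.0]
force: [0.5, 0.2, -0.1]
opening: 85.4
finger_force: 0.0
[-0.12908288  0.25954464  0.68546033  1.82433188 -0.18023882  1.12311962
  1.74424669] [-0.06  0.03  5.02]
```

View pics/over.png

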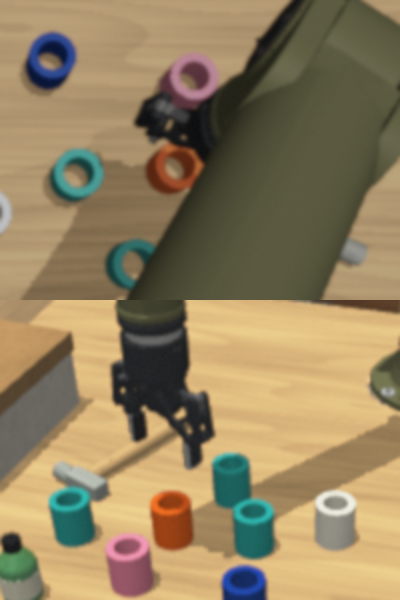

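The gripper is centred over the orange sleeve, with its finger tips at (137,435) and (192,465) in the scene crop. The neighbouring sleeves are clear, so I'll descend.

```bash
python3 -m handwheel '[{"x":-0.06,"y":0.03,"z":0.4,"rx":0,"ry":0,"rz":0},{"x":0,"y":0,"z":0.7,"rx":0,"ry":0,"rz":0},{"x":0,"y":0,"z":0.7,"rx":0,"ry":0,"rz":0},{"x":0,"y":0,"z":0.7,"rx":0,"ry":0,"rz":0},{"x":0,"y":0,"z":0.7,"rx":0,"ry":0,"rz":0},{"x":0,"y":0,"z":0.6,"rx":0,"ry":0,"rz":0},{"x":0,"y":0,"z":0.6,"rx":0,"ry":0,"rz":0},{"x":0,"y":0,"z":0.6,"rx":0,"ry":0,"rz":0},{"x":0,"y":0,"z":0,"rx":0,"ry":0,"rz":0},{"x":0,"y":0,"z":0,"rx":0,"ry":0,"rz":0}]'
python3 -m handwheel '[{"x":0,"y":0,"z":0,"rx":0,"ry":0,"rz":0},{"x":0,"y":0,"z":0,"rx":0,"ry":0,"rz":0},{"x":0,"y":0,"z":0,"rx":0,"ry":0,"rz":0},{"x":0,"y":0,"z":0,"rx":0,"ry":0,"rz":0},{"x":0,"y":0,"z":0,"rx":0,"ry":0,"rz":0},{"x":0,"y":0,"z":0,"rx":0,"ry":0,"rz":0},{"x":0,"y":0,"z":0,"rx":0,"ry":0,"rz":0},{"x":0,"y":0,"z":0,"rx":0,"ry":0,"rz":0}]' 1 40
```

```text
time_s: 4.37
tool_pos: [493.1, -276.4, 20.7]
tcp_rot: [-0.001, 0.22, 0.976, 0.0]
force: [-0.6, -0.6, 0.1]
opening: 85.4
finger_force: 0.0
time_s: 5.03
tool_pos: [494.3, -277.2, 22.4]
tcp_rot: [0.001, 0.22, 0.976, -0.0]
force: [-0.9, -1.7, 6.2]
opening: 51.0
finger_force: 42.1
```

```bash
python3 -m handwheel '[{"x":0,"y":0,"z":-0.3,"rx":0,"ry":0,"rz":0},{"x":0,"y":0,"z":-0.8,"rx":0,"ry":0,"rz":0},{"x":0,"y":0,"z":-1,"rx":0,"ry":0,"rz":0},{"x":0,"y":0,"z":-1,"rx":0,"ry":0,"rz":0},{"x":0,"y":0,"z":-1,"rx":0,"ry":0,"rz":0},{"x":0,"y":0,"z":-1,"rx":0,"ry":0,"rz":0},{"x":0,"y":0,"z":-1,"rx":0,"ry":0,"rz":0},{"x":0,"y":0,"z":-1,"rx":0,"ry":0,"rz":0},{"x":0,"y":0,"z":-1,"rx":0,"ry":0,"rz":0},{"x":0,"y":0,"z":-0.6,"rx":0,"ry":0,"rz":0}]'
python3 - <<'E'
from h import *
s=r.sense();p=s["tool_pos"];print(s['joint_positions'],go(490.5,187,p[2]))
b=r.camera("scene");cv2.imwrite("pics/held.png",cv2.resize(b[60:240,120:320],None,fx=3,fy=3,interpolation=3)[:,:,::-1])
print(sleeve("scene",b,proj("scene",[p[0],p[1],p[2]])[0],z0=p[2]-22,win=35,hue=8,tol=12),p)
E
```

```text
time_s: 5.87
tool_pos: [493.9, -277.0, 197.5]
tcp_rot: [0.001, 0.22, 0.976, 0.0]
force: [0.7, 0.4, -1.7]
opening: 50.7
finger_force: 41.8
[-0.15860885  0.18467491  0.70306872  1.73469826 -0.12564611  1.26550286
  1.70159975] [ 1.009e+01  2.089e+01 -1.000e-02]
(array([ 499.65333061, -276.11680087]), 585.5, 719.9966952814138) [ 493.87123081 -276.98425601  197.46655702]
```

View pics/held.png

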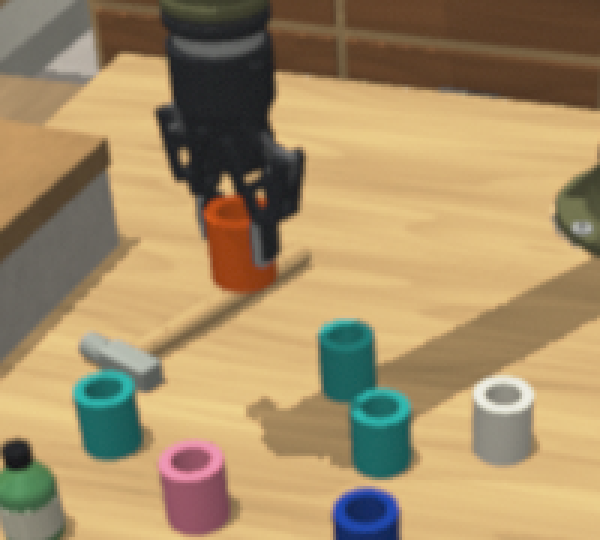

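The orange sleeve is held upright between the pads at about (240,245) in the crop, and the other sleeves haven't moved. Next I'll carry it to the spindle.

```bash
python3 -m handwheel '[{"x":0.2,"y":0.4,"z":0,"rx":0,"ry":0,"rz":0},{"x":0.4,"y":0.9,"z":0,"rx":0,"ry":0,"rz":0},{"x":0.5,"y":1,"z":0,"rx":0,"ry":0,"rz":0},{"x":0.5,"y":1,"z":0,"rx":0,"ry":0,"rz":0},{"x":0.5,"y":1,"z":0,"rx":0,"ry":0,"rz":0},{"x":0.5,"y":1,"z":0,"rx":0,"ry":0,"rz":0},{"x":0.5,"y":1,"z":0,"rx":0,"ry":0,"rz":0},{"x":0.5,"y":1,"z":0,"rx":0,"ry":0,"rz":0},{"x":0.5,"y":1,"z":0,"rx":0,"ry":0,"rz":0},{"x":0.5,"y":1,"z":0,"rx":0,"ry":0,"rz":0}]'
python3 -m handwheel '[{"x":0.5,"y":1,"z":0,"rx":0,"ry":0,"rz":0},{"x":0.5,"y":1,"z":0,"rx":0,"ry":0,"rz":0},{"x":0.5,"y":1,"z":0,"rx":0,"ry":0,"rz":0},{"x":0.5,"y":1,"z":0,"rx":0,"ry":0,"rz":0},{"x":0.5,"y":1,"z":0,"rx":0,"ry":0,"rz":0},{"x":0.5,"y":1,"z":0,"rx":0,"ry":0,"rz":0},{"x":0.5,"y":1,"z":0,"rx":0,"ry":0,"rz":0},{"x":0.5,"y":1,"z":0,"rx":0,"ry":0,"rz":0},{"x":0.5,"y":1,"z":0,"rx":0,"ry":0,"rz":0},{"x":0.4,"y":0.9,"z":0,"rx":0,"ry":0,"rz":0}]'
python3 - <<'E'
from h import *
s=r.sense();print(s['joint_positions'],go(492,187,197.5))
E
```

```text
time_s: 6.75
tool_pos: [488.5, -67.2, 193.5]
tcp_rot: [-0.002, 0.219, 0.976, -0.0]
force: [0.8, -0.2, -0.9]
opening: 50.8
finger_force: 41.8
time_s: 7.58
tool_pos: [484.3, 153.6, 193.3]
tcp_rot: [-0.001, 0.219, 0.976, -0.001]
force: [-0.3, 0.4, -1.2]
opening: 50.8
finger_force: 41.8
[-0.65013719  0.04022083  0.2996512   1.85733054 -0.01280443  1.24923194
  0.78300778] [ 0.37  1.67 -0.21]
```

```bash
python3 -m handwheel '[{"x":0.17,"y":0.8,"z":0,"rx":0,"ry":0,"rz":0},{"x":0.1,"y":0.5,"z":0,"rx":0,"ry":0,"rz":0},{"x":0.1,"y":0.37,"z":0,"rx":0,"ry":0,"rz":0},{"x":0,"y":0,"z":0,"rx":0,"ry":0,"rz":0},{"x":0,"y":0,"z":0,"rx":0,"ry":0,"rz":0},{"x":0,"y":0,"z":0,"rx":0,"ry":0,"rz":0}]'
python3 - <<'E'
from h import *
b=r.camera("scene");a=r.camera("top")
s=r.sense();p=s["tool_pos"];z=p[2]-22.4
for n,g in(("scene",b),("top",a)):
  try:print(n,sleeve(n,g,proj(n,[p[0],p[1],z+30])[0],z0=z,win=35,hue=8,tol=12))
  except Exception as e:print(n,e)
print(p,z,go(492,187,88.4))
# draw the expected outline of the sleeve on the spindle axis at this height, and of the spindle
b=b.copy()
for P,c in((ring(490.5,187,z,26),(255,255,0)),(ring(490.5,187,z+60,26),(255,255,0)),(ring(490.5,187,66,34),(255,0,255))):cv2.polylines(b,[np.round(proj("scene",P)*16).astype(int)],True,c,1,cv2.LINE_AA,4)
cv2.imwrite("pics/above.png",cv2.resize(b[90:260,330:460],None,fx=3.5,fy=3.5,interpolation=3)[:,:,::-1])
E
```

```text
time_s: 8.08
tool_pos: [494.1, 183.6, 195.2]
tcp_rot: [-0.0, 0.221, 0.975, -0.0]
force: [-0.6, -0.1, -0.6]
opening: 50.8
finger_force: 41.8
scene (array([493.50402143, 183.07966521]), 775.5, 830.5698221640196)
top (array([473.43282604, 184.56318859]), 163.0, 948.4684230646817)
[494.14578767 183.7363104  195.4130009 ] 173.01300089833913 [0.17 0.1  5.35]
```

View pics/above.png

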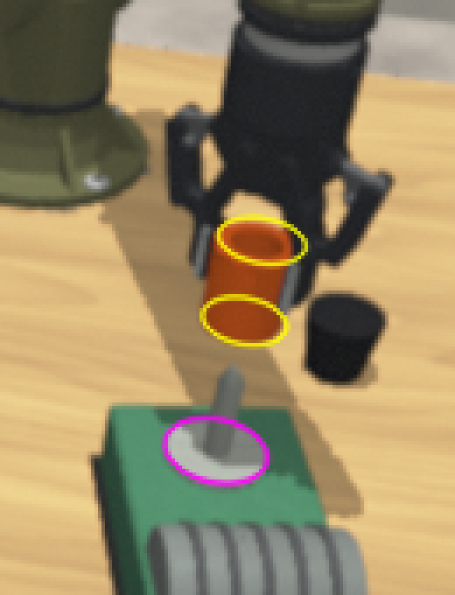

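The sleeve hangs parallel to the spindle, at about (248,280) in the crop. It sits 3–5 mm off the yellow on-axis outline, which agrees with the measured (493.5,183.1). I'll correct that and go down to just above the tip.

```bash
python3 -m handwheel '[{"x":0.11,"y":0.06,"z":0.3,"rx":0,"ry":0,"rz":0},{"x":0.11,"y":0.06,"z":0.5,"rx":0,"ry":0,"rz":0},{"x":0,"y":0,"z":0.4,"rx":0,"ry":0,"rz":0},{"x":0,"y":0,"z":0.2,"rx":0,"ry":0,"rz":0},{"x":0,"y":0,"z":0,"rx":0,"ry":0,"rz":0},{"x":0,"y":0,"z":0,"rx":0,"ry":0,"rz":0},{"x":0,"y":0,"z":0,"rx":0,"ry":0,"rz":0}]'
cat >m.py <<'E'
from h import *
import sys
b=r.camera("scene").copy()
s=r.sense();p=s["tool_pos"];z=p[2]-22.4
print(sleeve("scene",b,proj("scene",[p[0],p[1],z+30])[0],z0=z,win=35,hue=8,tol=12),p,z,go(p[0],p[1],88.4)[2])
for P,c in((ring(490.5,187,z,26),(255,255,0)),(ring(490.5,187,z+60,26),(255,255,0)),(ring(490.5,187,66,34),(255,0,255))):cv2.polylines(b,[np.round(proj("scene",P)*16).astype(int)],True,c,1,cv2.LINE_AA,4)
cv2.imwrite(sys.argv[1],cv2.resize(b[120:260,330:460],None,fx=4,fy=4,interpolation=3)[:,:,::-1])
E
python3 m.py pics/tip.png
```

```text
time_s: 8.77
tool_pos: [491.2, 189.1, 167.5]
tcp_rot: [0.0, 0.22, 0.976, 0.0]
force: [-0.5, 0.8, -1.3]
opening: 50.8
finger_force: 41.8
(array([490.54463247, 188.49234333]), 747.5, 799.9540092532989) [491.34509608 189.14559153 167.70665534] 145.30665534052454 3.97
```

View pics/tip.png

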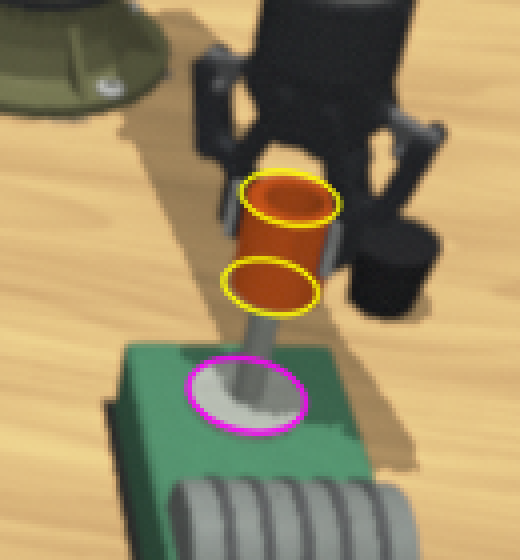

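The sleeve's ends lie within about 2 mm of the yellow on-axis outlines, at (270,287) and (290,198), and the spindle is right below. I'll lower it gently.

```bash
python3 -m handwheel '[{"x":-0.03,"y":-0.07,"z":0.1,"rx":0,"ry":0,"rz":0},{"x":0,"y":0,"z":0.3,"rx":0,"ry":0,"rz":0},{"x":0,"y":0,"z":0.3,"rx":0,"ry":0,"rz":0},{"x":0,"y":0,"z":0.3,"rx":0,"ry":0,"rz":0},{"x":0,"y":0,"z":0.3,"rx":0,"ry":0,"rz":0},{"x":0,"y":0,"z":0.3,"rx":0,"ry":0,"rz":0},{"x":0,"y":0,"z":0.3,"rx":0,"ry":0,"rz":0},{"x":0,"y":0,"z":0.1,"rx":0,"ry":0,"rz":0},{"x":0,"y":0,"z":0,"rx":0,"ry":0,"rz":0}]'
python3 m.py pics/tip2.png
```

```text
time_s: 9.57
tool_pos: [490.5, 187.4, 126.4]
tcp_rot: [-0.001, 0.22, 0.976, -0.0]
force: [1.1, -0.6, -1.5]
opening: 50.8
finger_force: 41.8
(array([488.99656997, 187.01014628]), 698.5, 757.0888130587991) [490.79319429 187.48981059 126.98982444] 104.58982444480199 1.93
```

No contact force. I'll keep going to about 5 mm above the flange.

```bash
python3 -m handwheel '[{"x":0,"y":0,"z":0.2,"rx":0,"ry":0,"rz":0},{"x":0,"y":0,"z":0.3,"rx":0,"ry":0,"rz":0},{"x":0,"y":0,"z":0.3,"rx":0,"ry":0,"rz":0},{"x":0,"y":0,"z":0.3,"rx":0,"ry":0,"rz":0},{"x":0,"y":0,"z":0.25,"rx":0,"ry":0,"rz":0},{"x":0,"y":0,"z":0.2,"rx":0,"ry":0,"rz":0},{"x":0,"y":0,"z":0.1,"rx":0,"ry":0,"rz":0},{"x":0,"y":0,"z":0,"rx":0,"ry":0,"rz":0},{"x":0,"y":0,"z":0,"rx":0,"ry":0,"rz":0}]'
python3 -m handwheel '[{"x":0,"y":0,"z":0.05,"rx":0,"ry":0,"rz":0},{"x":0,"y":0,"z":0.05,"rx":0,"ry":0,"rz":0},{"x":0,"y":0,"z":0,"rx":0,"ry":0,"rz":0},{"x":0,"y":0,"z":0,"rx":0,"ry":0,"rz":0}]'
```

```text
time_s: 10.37
tool_pos: [491.0, 187.6, 94.3]
tcp_rot: [0.0, 0.22, 0.976, 0.0]
force: [-0.7, 0.5, -0.5]
opening: 51.0
finger_force: 41.8
time_s: 10.7
tool_pos: [491.0, 187.6, 92.4]
tcp_rot: [0.0, 0.22, 0.976, 0.0]
force: [0.3, 0.9, -1.5]
opening: 50.5
finger_force: 41.8
```

```bash
python3 -m handwheel '[{"x":0,"y":0,"z":0.05,"rx":0,"ry":0,"rz":0},{"x":0,"y":0,"z":0.05,"rx":0,"ry":0,"rz":0},{"x":0,"y":0,"z":0,"rx":0,"ry":0,"rz":0},{"x":0,"y":0,"z":0,"rx":0,"ry":0,"rz":0}]'
python3 -m handwheel '[{"x":0,"y":0,"z":0.05,"rx":0,"ry":0,"rz":0},{"x":0,"y":0,"z":0,"rx":0,"ry":0,"rz":0},{"x":0,"y":0,"z":0,"rx":0,"ry":0,"rz":0}]'
python3 -m handwheel '[{"x":0,"y":0,"z":0.05,"rx":0,"ry":0,"rz":0},{"x":0,"y":0,"z":0,"rx":0,"ry":0,"rz":0},{"x":0,"y":0,"z":0,"rx":0,"ry":0,"rz":0}]'
```

```text
time_s: 11.03
tool_pos: [490.9, 187.5, 90.2]
tcp_rot: [-0.0, 0.22, 0.976, -0.0]
force: [-0.4, 0.2, -0.6]
opening: 50.8
finger_force: 41.8
time_s: 11.28
tool_pos: [490.9, 187.5, 89.3]
tcp_rot: [-0.0, 0.22, 0.976, -0.0]
force: [-0.3, 0.6, -1.8]
opening: 50.9
finger_force: 41.8
time_s: 11.53
tool_pos: [491.1, 187.7, 88.4]
tcp_rot: [0.0, 0.22, 0.976, 0.0]
force: [0.3, 0.4, -0.2]
opening: 50.9
finger_force: 41.9
```

```bash
python3 -m handwheel '[{"x":0,"y":0,"z":0.05,"rx":0,"ry":0,"rz":0},{"x":0,"y":0,"z":0,"rx":0,"ry":0,"rz":0},{"x":0,"y":0,"z":0,"rx":0,"ry":0,"rz":0}]'
python3 m.py pics/low.png
```

```text
time_s: 11.78
tool_pos: [491.1, 187.7, 88.4]
tcp_rot: [0.0, 0.22, 0.976, 0.0]
force: [-2.9, -0.4, 5.8]
opening: 50.5
finger_force: 42.5
(array([487.31269864, 186.92997708]), 633.0, 719.8512882187497) [491.08228154 187.69727696  88.40311112] 66.00311111544988 0.0
```

View pics/low.png

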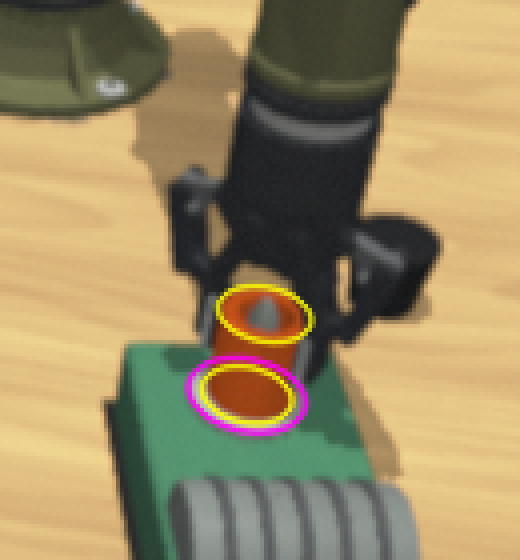

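Contact gives 5.8 N at the expected height. The sleeve sits inside the flange outline at about (248,390), with the spindle tip showing through the bore at (265,310). Releasing and retreating straight up.

```bash
python3 -m handwheel '[{"x":0,"y":0,"z":0,"rx":0,"ry":0,"rz":0},{"x":0,"y":0,"z":0,"rx":0,"ry":0,"rz":0},{"x":0,"y":0,"z":0,"rx":0,"ry":0,"rz":0},{"x":0,"y":0,"z":0,"rx":0,"ry":0,"rz":0},{"x":0,"y":0,"z":0,"rx":0,"ry":0,"rz":0},{"x":0,"y":0,"z":0,"rx":0,"ry":0,"rz":0},{"x":0,"y":0,"z":0,"rx":0,"ry":0,"rz":0},{"x":0,"y":0,"z":0,"rx":0,"ry":0,"rz":0}]' -1
python3 -m handwheel '[{"x":0,"y":0,"z":-0.2,"rx":0,"ry":0,"rz":0},{"x":0,"y":0,"z":-0.6,"rx":0,"ry":0,"rz":0},{"x":0,"y":0,"z":-0.8,"rx":0,"ry":0,"rz":0},{"x":0,"y":0,"z":-0.8,"rx":0,"ry":0,"rz":0},{"x":0,"y":0,"z":-0.8,"rx":0,"ry":0,"rz":0},{"x":0,"y":0,"z":-0.8,"rx":0,"ry":0,"rz":0},{"x":0,"y":0,"z":-0.8,"rx":0,"ry":0,"rz":0},{"x":0,"y":0,"z":-0.5,"rx":0,"ry":0,"rz":0},{"x":0,"y":0,"z":0,"rx":0,"ry":0,"rz":0},{"x":0,"y":0,"z":0,"rx":0,"ry":0,"rz":0}]'
python3 - <<'E'
from h import *
b=r.camera("scene").copy()
print(sleeve("scene",b,proj("scene",[490.5,187,96])[0],z0=66,win=35,hue=8,tol=12))
for P in(ring(490.5,187,66,26),ring(490.5,187,126,26)):cv2.polylines(b,[np.round(proj("scene",P)*16).astype(int)],True,(255,255,0),1,cv2.LINE_AA,4)
cv2.imwrite("pics/end.png",cv2.resize(b[90:290,130:460],None,fx=2.4,fy=2.4,interpolation=3)[:,:,::-1])
E
```

```text
time_s: 12.5
tool_pos: [490.9, 187.5, 87.3]
tcp_rot: [-0.0, 0.22, 0.976, -0.0]
force: [-0.5, 0.3, -0.2]
opening: 85.5
finger_force: 0.0
time_s: 13.33
tool_pos: [491.3, 187.7, 194.0]
tcp_rot: [0.001, 0.22, 0.976, 0.001]
force: [-1.0, 0.4, -0.3]
opening: 85.7
finger_force: 0.0
(array([486.43271157, 188.98530738]), 667.5, 719.7627202805597)
```

View pics/end.png

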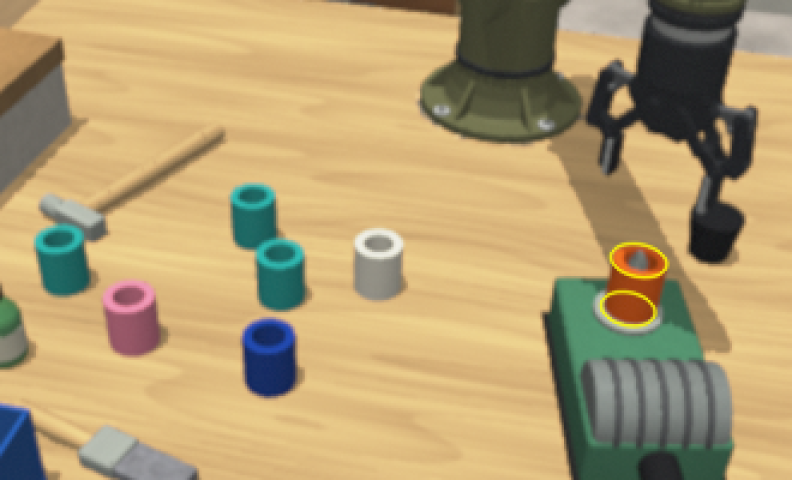

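The orange sleeve stands on the flange at (635,285), matching the seated outlines, with the spindle tip in its bore. The gripper is clear, and the blue (270,358) and white (379,265) sleeves haven't moved.

```bash
python3 -c "
from plant import r
print(r.sign_off())"
```

```text
the job is handed in; nothing more can be done
None
```

The orange sleeve was lowered onto the spindle until it sat home on the flange, then released. The blue and white sleeves were not moved, and the job was handed in at about 13.4 s.

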